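# Find the valve body that rattles

## Robot

A 6-joint arm with a two-finger parallel gripper is mounted at the origin on the work surface. World frame = base frame: x ahead of the robot, y to its left, z up, the work surface at z = 0. Lengths are in mm, angles in rad, forces in N, time in s.
With the tool pointing down it reaches from about 300 to 950 mm from the base axis. Payload 3.1 kg.
Tool frame: the origin (TCP) lies at the very end of the fingers, on their centre line; the grasp point (between the pads) lies ctrl.pinch_z behind it (ctrl.pinch_z is the distance from the TCP to the grasp point, in mm); x points along the fingers, y is the direction in which the jaws open and shut, and the axes are right-handed (so a half turn about x gives the same grasp; the last joint's range is limited). The gripper opens to 85 mm and grips with 20 to 120 N. Pads are 22 mm wide; open, the fingers measure 114 mm over their backs; the gripper's body (76 mm by 85 mm) begins 54 mm behind the grasp point. The pads swing forward as they close: fully open they stand 13 mm farther back than shut.
Start: joints at [-1.234, 0.308, 1.634, -0, 1.2, -0.07], TCP at [247.27, -574.012, 231.272] pointing down, gripper open.
Joint ranges: [-3.06, 3.06], [-0.79, 1.96], [0.05, 2.63], [-1.19, 4.34], [0.05, 2.64], [-2.94, 2.94]. Speed limits (rad/s): [2.79, 2.79, 3.14, 3.14, 3.14, 3.14].

## Interface

Orientations are given as a unit quaternion [x, y, z, w].
In Python, from workcell import ctrl gives the robot as it stands.
- The arm moves only by the tool arm_command, never from a script. Its argument "increments" is a list of rows, each a list of 3 entries, a list of its own where there are three numbers: the shift along the tool's x, y, z as a fraction of full scale, then the turn, a rotation vector about the tool's x, y, z as a fraction of full scale, then the finger opening in mm, from 0 to 85.4. A call has 1 to 12 rows; each row is the pose to reach, as a shift and turn from the pose commanded when the call began, along the tool's axes at that moment; what a row does not reach only later rows make up. Full scale, the value 1, is 300 mm for a shift and 45 degrees for a turn. A row lasts 1/12 s, in which the tool goes at most 41.7 mm and 7.16 degrees, less where a joint would pass 70% of its speed; a pose out of reach is approached as far as the arm can. A call with a number of a shift or a turn outside -1 to 1 is refused whole. A call with a gripper value outside its range is refused whole. The fingers move at their own pace and stop on an object; "squeeze" is the grip in N (left out, the last holds). Time passes only in rows, so rows that repeat a pose let the fingers close. It gives the time, the measured TCP pose, the force and the opening at its end, in the units of the state.
- ctrl.read_state(): the state, without advancing time (a new reading comes with each control period).
- ctrl.snapshot(name): name is "side" or "top" or "wrist"; returns a dict with "frame" (420x560x3 uint8, blue, green, red), "fx", "fy", "cx", "cy" (pixels), "R" (3x3) and "t" (3): a world point X has camera coordinates R X + t; the wrist camera has in their place "hand_eye" (4x4, takes a point from camera to tool coordinates, whose origin is the TCP and whose axes are the tool frame's). Camera axes: x right, y down, z forward; pixel columns grow to the right and rows downward; lengths in mm; the calibration is good to about 2 mm. A picture is of the moment at which its call begins: read the wrist's pose just before it. There is no depth.
- ctrl.hand_in(): hands the job in, once; it reports no verdict.
The state is a dict: "time": time; "qpos": joint angles; "dq": joint speeds; "tau": joint torques, N m; "position": TCP position; "tcp_rot": TCP orientation; "contact_force": force on the tool from outside, world axes, zero at the start; "ft_torque": the same for the moment, N m; "finger_gap": finger opening in mm.
Only numpy, scipy, OpenCV 4.12 (cv2) and the standard library are available. Lean on these libraries where they do the work, as an engineer would, in place of code of your own. Each camera call takes 0.05 s, during which the arm holds its last target. There are 200 camera calls.

## Task

One of the three sealed valve bodies has a check ball loose inside; the other two are sound. Lift them in turn, shake gently to feel which one rattles, and press that one fully home, level, between the sprung jaws of the test cradle without ramming it. Put any sound body you lifted back where it lay, the same side up, set everything down gently, and leave the tools and parts around them alone.

Things in the scene. Friction and masses are not known exactly. Their poses are not given: they have to be found in the camera images.
- valve0_mid (a point): sealed aluminium check-valve body, a block 130 long (its x), 50 wide (its y), 50 mm high, with flush round steel plugs at both ends; 0.5 to 0.7 kg in all. It lies flat on the bench. This point is its centre, 25 mm above its underside; z up. The three look alike; their weights differ by chance and tell nothing.
- valve1_mid (a point): sealed aluminium check-valve body, a block 130 long (its x), 50 wide (its y), 50 mm high, with flush round steel plugs at both ends; 0.5 to 0.7 kg in all. It lies flat on the bench. This point is its centre, 25 mm above its underside; z up. The three look alike; their weights differ by chance and tell nothing.
- valve2_mid (a point): sealed aluminium check-valve body, a block 130 long (its x), 50 wide (its y), 50 mm high, with flush round steel plugs at both ends; 0.5 to 0.7 kg in all. It lies flat on the bench. This point is its centre, 25 mm above its underside; z up. The three look alike; their weights differ by chance and tell nothing.
- valve0: the body of valve0_mid; origin at the centre of its underside. Exactly one of the three valve bodies, changing from start to start, holds a loose steel ball (34 mm, 0.16 kg) in a hollow 110 long (x), 40 wide, 36 mm high; the ball starts at the middle.
- valve1: the body of valve1_mid; origin at the centre of its underside. The loose ball starts to roll lengthwise when its body's x axis is tipped by about 7 degrees, runs up to 38 mm either way and knocks on the end; it mostly stays on that side when the body is levelled slowly, so the balance shifts by 0.03 to 0.06 N m.
- valve2: the body of valve2_mid; origin at the centre of its underside. In the two sound valve bodies the inside is a captive core as heavy as the ball (0.16 kg), fast in the middle: nothing moves and the balance stays the same.
- cradle_seat (a point): middle of the pocket's floor in the test cradle, 10 mm above the bench: a valve body's underside sits here when home (its centre 25 mm above this point), its length along this x, either way round. z up. A body merely let go on the jaws' slopes may stop proud; it takes some 5 to 20 N of downward press on its middle to go home; 90 N is ramming.
- cradle: test cradle fixed to the bench, origin on the bench below cradle_seat; dark steel base plate 210 (x) x 78 x 10 mm. Four steel corner stops at x = +-42 to 58 mm, 27 mm either side of the middle line, 32 mm above the bench with outward-flared lips to 41 mm; the long sides are open between them for the fingers.
- jaw_far (a joint): sprung aluminium jaw at the cradle's +x end, 34 mm wide, its face 62 mm from the middle at rest (3 mm into the body's space), sloped lead-in up to 47 mm above the bench. 0 m at rest, grows as it is pushed outwards (to 0.012). Spring 3.6 N plus 0.3 N per mm.
- jaw_near (a joint): the same sprung jaw at the cradle's -x end; about 0.003 each with a body home
- bin: bystander: dark blue open parts bin, 90 x 130 x 60 mm high, origin at the centre of its underside
- spanner: bystander: steel spanner 170 mm long lying flat, origin near its middle
- sleeve: bystander: dark steel sleeve, 48 mm diameter, 50 mm high, standing, origin at the centre of its underside
There are look-alikes about, which are no part of the job. Leave any black or brown look-alike of the valve0 alone.

How it is judged (in metres and radians):
On the way:
1. the body with the loose ball is held clear of the bench (by 20 mm or more) and its ball has been made to roll 12 mm or more off the middle (((distance between ball_c0 and valve0_mid below 0.05 m and height (world z) of valve0_mid above 0.045 m and horizontal distance between ball_c0 and valve0_mid above 0.012 m) or (distance between ball_c0 and valve1_mid below 0.05 m and height (world z) of valve1_mid above 0.045 m and horizontal distance between ball_c0 and valve1_mid above 0.012 m) or (distance between ball_c0 and valve2_mid below 0.05 m and height (world z) of valve2_mid above 0.045 m and horizontal distance between ball_c0 and valve2_mid above 0.012 m))), for 0.04 s.
At the end, for the whole second after the job is handed in: the body with the loose ball sits in the cradle, centre within 6 mm of the seat's centre, underside within 3 mm of its floor, lengthwise within 0.08 rad, level within 0.06 rad and at rest; the other two lie level within 0.06 rad, at rest, within 30 mm of where they began (((distance between ball_c0 and valve0_mid below 0.05 m and horizontal distance between valve0_mid and cradle_seat below 0.006 m and z of valve0_mid in the frame of cradle_seat below 0.028 m and angle between the x axis of valve0_mid and the x axis of cradle_seat, either way round below 0.08 rad and angle between each of valve0_mid, valve1_mid, valve2_mid's own z axis and vertical below 0.06 rad and linear speed of each of valve0, valve1, valve2 below 0.02 m/s and distance of each of valve1_mid, valve2_mid from where it was at the start of the episode below 0.03 m) or (distance between ball_c0 and valve1_mid below 0.05 m and horizontal distance between valve1_mid and cradle_seat below 0.006 m and z of valve1_mid in the frame of cradle_seat below 0.028 m and angle between the x axis of valve1_mid and the x axis of cradle_seat, either way round below 0.08 rad and angle between each of valve1_mid, valve0_mid, valve2_mid's own z axis and vertical below 0.06 rad and linear speed of each of valve1, valve0, valve2 below 0.02 m/s and distance of each of valve0_mid, valve2_mid from where it was at the start of the episode below 0.03 m) or (distance between ball_c0 and valve2_mid below 0.05 m and horizontal distance between valve2_mid and cradle_seat below 0.006 m and z of valve2_mid in the frame of cradle_seat below 0.028 m and angle between the x axis of valve2_mid and the x axis of cradle_seat, either way round below 0.08 rad and angle between each of valve2_mid, valve0_mid, valve1_mid's own z axis and vertical below 0.06 rad and linear speed of each of valve2, valve0, valve1 below 0.02 m/s and distance of each of valve0_mid, valve1_mid from where it was at the start of the episode below 0.03 m))); the robot touches nothing.
It fails at once if a bystander (bin, spanner or sleeve) moved by more than 30 mm (distance of any of bin, spanner, sleeve from where it was at the start of the episode above 0.03 m).
It fails at once if a valve body flung about: faster than 1 m/s (linear speed of any of valve0, valve1, valve2 above 1 m/s).
It fails at once if a valve body tipped by more than 60 degrees (angle between any of valve0_mid, valve1_mid, valve2_mid's own z axis and vertical above 1.05 rad).
It fails at once if a valve body rammed into the cradle with more than 90 N (contact force between any of valve0, valve1, valve2 and cradle above 90 N).
It fails at once if a valve body dropped or slammed onto the bench: faster than 0.35 m/s within 10 mm of lying on it ((height (world z) of valve0_mid below 0.035 m and linear speed of valve0 above 0.35 m/s) or (height (world z) of valve1_mid below 0.035 m and linear speed of valve1 above 0.35 m/s) or (height (world z) of valve2_mid below 0.035 m and linear speed of valve2 above 0.35 m/s)).
It also fails if it takes over 72 s, if anything falls off the work surface, if the arm or the gripper's body presses on something with over 40 N, if the wrist force passes 120 N, or if a joint passes its speed limit or range.

## Working session

There is one attempt and no reset: what is moved stays moved. The work goes in short steps, Python scripts to look and compute and a tool call to move; the robot and the scene stay as the last step left them, time stands still between calls to the robot, and variables do not carry over. Pictures are saved under pics/ and viewed, about 8 in all and at most 12, crops included, and the job is handed in when it is done.

Besides the shell and the picture viewer there is one more tool, called after ">>>" as name(argument=value, ...), one argument or row to a line, values as JSON. arm_command: Moves the arm, as the interface text tells. Shift numbers are shares of 300 mm and turn numbers shares of 45 degrees, none past 1 either way. Its arguments: {"type":"object","properties":{"increments":{"type":"array","items":{"type":"array"}},"squeeze":{"type":"number"}},"required":["increments"]}

```bash
mkdir -p pics; ls; cat > h.py <<'E'
import numpy as np, cv2
from scipy.spatial.transform import Rotation as Ro
from workcell import ctrl
def snap(n,f):
    s=ctrl.read_state(); d=ctrl.snapshot(n); cv2.imwrite('pics/'+f,d['frame']); return s,d
E
python3 - <<'E'
from h import *
import pickle
s,d=snap('top','top1.png'); s2,e=snap('side','side1.png')
pickle.dump((s,d,e),open('s.pkl','wb'))
print(s); print(ctrl.pinch_z); print({k:v for k,v in d.items() if k!='frame'})
im=np.hstack([d['frame'],e['frame']])
E
```

```text
pics
{'time': 0.0, 'qpos': array([-1.23369682e+00,  3.08996911e-01,  1.63521244e+00, -8.23799178e-06,
        1.19971354e+00, -6.96898719e-02]), 'dq': array([ 0.00097725, -0.00091531,  0.0011142 ,  0.00023229, -0.00094686,
        0.00066198]), 'tau': array([-1.61522357e-04, -4.15254128e+01, -2.76662815e+01, -2.55324121e-04,
        1.02556593e-02,  1.32198909e-05]), 'position': array([ 246.98961455, -573.21318804,  230.03979828]), 'tcp_rot': array([-0.69241764, -0.14364927,  0.69264267, -0.14201697]), 'contact_force': array([-0.49842248,  0.54766653, -0.60791152]), 'ft_torque': array([-0.04011435,  0.0040819 , -0.03883602]), 'finger_gap': 85.5673749727828}
18.700000000000003
{'fx': 469.0871910310915, 'fy': 469.0871910310915, 'cx': 272.4090195350853, 'cy': 207.98613631837662, 'R': array([[ 0.00161726, -0.99988792,  0.01488383],
       [-0.99344102, -0.00330821, -0.11429782],
       [ 0.11433425, -0.01460136, -0.99333503]]), 't': array([ 110.36274052,  522.47861399, 1258.91774675])}
```

View pics/top1.png

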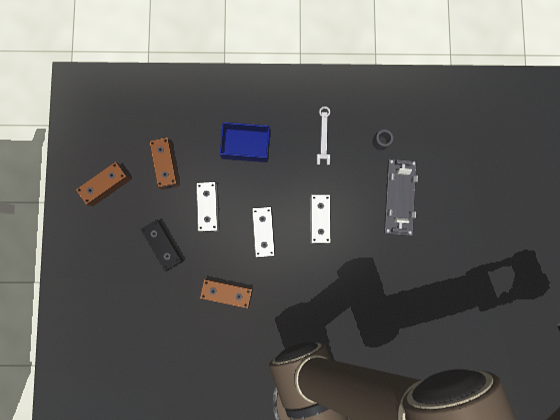

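View pics/side1.png

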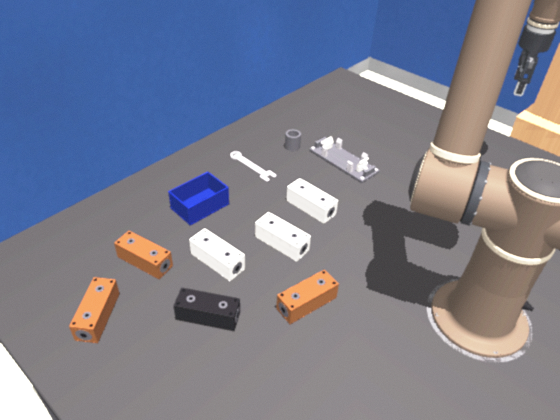

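The top view shows three white bodies at about (207,207), (263,232) and (320,219). The cradle is at (401,197), its length running roughly up and down the image. The bin is at (245,142), the spanner at (323,135) and the sleeve at (384,138). The brown and black look-alikes are at the left and bottom. Next I'll compute positions and enlarge the cradle.

```bash
cat >> h.py <<'E'
def ray(d,u,v,z,R=None,t=None):
    R=d['R']if R is None else R; t=d['t'] if t is None else t
    R=np.array(R);t=np.array(t).ravel()
    r=R.T@np.array([(u-d['cx'])/d['fx'],(v-d['cy'])/d['fy'],1]); c=-R.T@t
    return c+r*(z-c[2])/r[2]
def wristRt(s,d):
    T=np.eye(4);T[:3,:3]=Ro.from_quat(s['tcp_rot']).as_matrix();T[:3,3]=s['position']
    M=np.linalg.inv(T@np.array(d['hand_eye'])); return M[:3,:3],M[:3,3]
E
python3 - <<'E'
from h import *
import pickle
s,d,e=pickle.load(open('s.pkl','rb'))
im=d['frame']; m=(im.min(2)>215).astype(np.uint8); m[:90]=0;m[:,:60]=0
m=cv2.morphologyEx(m,cv2.MORPH_CLOSE,np.ones((5,5)))
for c in cv2.findContours(m,0,2)[0]:
    if cv2.contourArea(c)<500: continue
    b=cv2.boxPoints(cv2.minAreaRect(c)); P=np.array([ray(d,u,v,50)for u,v in b])
    E=P[1:]-P[:-1]; L=np.linalg.norm(E,axis=1); k=L.argmax()
    print(b.mean(0),P.mean(0).round(1),L.round(1),'yaw',np.degrees(np.arctan2(E[k,1],E[k,0])).round(1))
c=im[90:240,370:440]; cv2.imwrite('pics/crad.png',cv2.resize(c,None,fx=4,fy=4,interpolation=2)[240:600])
print(ray(d,401,197,10))
h=ctrl.snapshot('wrist'); print(h['hand_eye'],h['fx'],h['cx'],h['cy'])
R=Ro.from_quat(s['tcp_rot']).as_matrix();print(R)
E
```

```text
[262.9746  231.64468] [456.2 137.2  50. ] [ 49.2 130.6  48.7] yaw -175.8
[320.49997 218.5    ] [492.  -17.9  50. ] [127.3  46.2 127.4] yaw 179.3
[206.37015 206.10432] [524.7 290.1  50. ] [ 49.4 130.5  48.8] yaw -177.2
[ 556.63919153 -249.44543104   10.        ]
[[-5.50599070e-04 -3.04541899e-01  9.52498781e-01 -1.42680863e+02]
 [ 9.99999753e-01 -5.84100301e-04  3.91303302e-04 -8.05569123e-01]
 [ 4.37186574e-04  9.52498761e-01  3.04542146e-01 -7.73729861e+01]
 [ 0.00000000e+00  0.00000000e+00  0.00000000e+00  1.00000000e+00]] 355.17794749698413 273.7970068947893 210.32903833908082
[[-7.77975058e-04  3.95664602e-01 -9.18394750e-01]
 [ 2.19655039e-03 -9.18392137e-01 -3.95665337e-01]
 [-9.99997285e-01 -2.32511811e-03 -1.54611058e-04]]
```

View pics/crad.png

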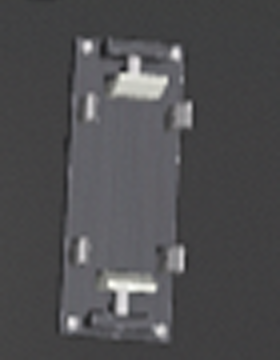

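```bash
cat >> h.py <<'E'
def down(yaw):  # tool x down, tool z along -(body x)
    c,s=np.cos(np.radians(yaw)),np.sin(np.radians(yaw))
    z=np.array([-c,-s,0]);x=np.array([0,0,-1.]);return np.column_stack([x,np.cross(z,x),z])
def go(p,yaw,q=True):
    s=ctrl.read_state(); R=Ro.from_quat(s['tcp_rot']).as_matrix()
    sh=R.T@(np.array(p)-s['position'])/300; tn=Ro.from_matrix(R.T@down(yaw)).as_rotvec()/np.radians(45)
    print('shift',sh.round(4),'turn',tn.round(4),'t',s['time'],'pos',s['position'].round(1),'gap',s['finger_gap'].round(1))
E
python3 - <<'E'
from h import *
import pickle
s,d,e=pickle.load(open('s.pkl','rb'))
a=ray(d,403.25,160,10);b=ray(d,398.75,234.2,10);print(a,b,(a+b)/2,np.linalg.norm(a-b),np.degrees(np.arctan2(*(a-b)[[1,0]])))
go([370,-296,190],-0.7); go([492,-18,150],-.7)
E
```

```text
[ 662.43932334 -259.00192912   10.        ] [ 452.21398585 -240.04707082   10.        ] [ 557.3266546  -249.52449997   10.        ] 211.07813524460127 -5.152112726281501Traceback (most recent call last):
  File "<stdin>", line 5, in <module>
  File "h.py", line 20, in go
    print('shift',sh.round(4),'turn',tn.round(4),'t',s['time'],'pos',s['position'].round(1),'gap',s['finger_gap'].round(1))
                                                                                                  ^^^^^^^^^^^^^^^^^^^^^
AttributeError: 'float' object has no attribute 'round'
```

```bash
sed -i "s/s\['finger_gap'\].round(1)/round(s['finger_gap'],1)/" h.py
python3 - <<'E'
from h import *
go([370,-296,190],-0.7); go([492,-18,150],-.7)
E
```

```text
shift [ 0.1356 -0.6868 -0.7423] turn [5.335e-01 4.000e-04 2.300e-03] t 0.15 pos [ 247.  -573.4  230.3] gap 85.3
shift [ 0.2703 -1.3767 -1.4824] turn [5.335e-01 4.000e-04 2.300e-03] t 0.15 pos [ 247.  -573.4  230.3] gap 85.3
```

>>> arm_command(
  increments=[
    [[0.03,-0.09,-0.1],[0.08,0,0],85],
    [[0.06,-0.18,-0.2],[0.16,0,0],85],
    [[0.09,-0.27,-0.3],[0.24,0,0],85],
    [[0.12,-0.36,-0.4],[0.3,0,0],85],
    [[0.14,-0.46,-0.5],[0.36,0,0],85],
    [[0.15,-0.55,-0.6],[0.42,0,0],85],
    [[0.16,-0.65,-0.7],[0.48,0,0],85],
    [[0.17,-0.73,-0.8],[0.533,0,0.002],85],
    [[0.18,-0.82,-0.9],[0.533,0,0.002],85],
    [[0.18,-0.91,-0.98],[0.533,0,0.002],85],
  ],
)

```text
time: 0.98
position: [409.7, -204.7, 176.8]
tcp_rot: [0.707, -0.004, -0.707, -0.004]
contact_force: [-0.1, -0.5, -0.5]
finger_gap: 84.8
```

```bash
python3 -c "
from h import *
go([492,-18,150],-.7)"
```

```text
shift [ 0.0887 -0.6255 -0.2668] turn [ 0.0006 -0.0004 -0.0012] t 0.9833 pos [ 409.7 -204.7  176.8] gap 84.8
```

>>> arm_command(
  increments=[
    [[0.02,-0.13,-0.055],[0,0,0],85],
    [[0.04,-0.26,-0.11],[0,0,0],85],
    [[0.06,-0.39,-0.165],[0,0,0],85],
    [[0.08,-0.51,-0.22],[0,0,0],85],
    [[0.089,-0.6,-0.255],[0,0,0],85],
    [[0.089,-0.625,-0.267],[0,0,0],85],
    [[0.089,-0.625,-0.267],[0,0,0],85],
  ],
)

```text
time: 1.57
position: [491.9, -18.6, 150.0]
tcp_rot: [-0.707, 0.003, 0.707, 0.002]
contact_force: [-0.6, -0.4, -0.2]
finger_gap: 84.6
```

```bash
cat >> h.py <<'E'
def wristbody(f,z=50):
    s,d=snap('wrist',f); R,t=wristRt(s,d); im=d['frame']
    m=(im.min(2)>170).astype(np.uint8); m=cv2.morphologyEx(m,cv2.MORPH_CLOSE,np.ones((9,9)))
    for c in cv2.findContours(m,0,2)[0]:
        if cv2.contourArea(c)<2000: continue
        b=np.array([[*p] for p in c[:,0]]); P=np.array([ray(d,u,v,z,R,t)[:2] for u,v in b]).astype(np.float32)
        (cx,cy),wh,a=cv2.minAreaRect(P); print('body',round(cx,1),round(cy,1),np.round(wh,1),round(a,1),'px',b.min(0),b.max(0))
    return s,d
E
python3 -c "
from h import *
go([492,-18,150],-.7); wristbody('w1.png')"
```

```text
shift [-0.0001 -0.0019 -0.0002] turn [ 0.0057  0.0003 -0.0018] t 1.5667 pos [491.9 -18.6 150. ] gap 84.6
body 453.7 136.6 [129.4  49.8] 4.2 px [ 10 173] [113 334]
```

View pics/w1.png

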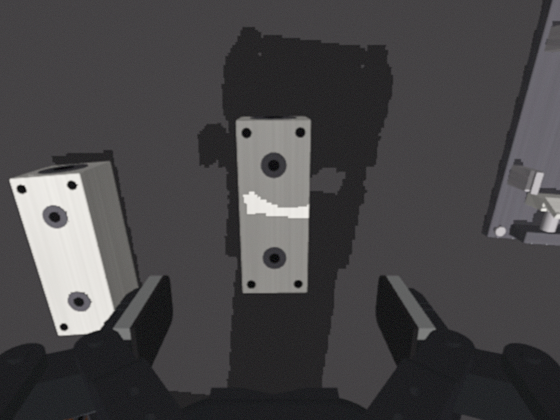

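The wrist view shows body A shadowed by the arm. Its top-face corners are about (237,121), (310,121), (307,292) and (242,292). Neighbour B, at left, agrees with the top-camera fix to 2.5 mm.

```bash
python3 -c "
from h import *
s=ctrl.read_state(); d=ctrl.snapshot('wrist'); R,t=wristRt(s,d)
P=np.array([ray(d,*p,50,R,t) for p in [(237,121),(310,121),(307,292),(242,292)]]);print(P.round(1),P.mean(0))
go([491,-18,7],-.7)"
```

```text
[[553.4   4.1  50. ]
 [553.  -44.4  50. ]
 [424.2 -44.8  50. ]
 [424.8   5.5  50. ]] [488.85255877 -19.9120317   50.        ]
shift [ 4.771e-01 -1.060e-02  4.000e-04] turn [ 0.0017  0.0007 -0.0028] t 1.6667 pos [491.2 -20.9 150.1] gap 85.1
```

>>> arm_command(
  increments=[
    [[0.1,0.002,0.006],[0,0,0],85],
    [[0.2,0.002,0.006],[0,0,0],85],
    [[0.3,0.002,0.006],[0,0,0],85],
    [[0.39,0.002,0.006],[0,0,0],85],
    [[0.45,0.002,0.006],[0,0,0],85],
    [[0.473,0.002,0.006],[0,0,0],85],
    [[0.473,0.002,0.006],[0,0,0],60],
    [[0.473,0.002,0.006],[0,0,0],40],
    [[0.473,0.002,0.006],[0,0,0],40],
    [[0.473,0.002,0.006],[0,0,0],40],
    [[0.473,0.002,0.006],[0,0,0],40],
  ],
  squeeze=60,
)

```text
time: 2.58
position: [491.6, -21.4, 10.3]
tcp_rot: [0.709, -0.005, -0.706, -0.004]
contact_force: [-0.2, 1.0, 5.5]
finger_gap: 49.2
```

>>> arm_command(
  increments=[
    [[-0.02,0,0],[0,0,0],40],
    [[-0.06,0,0],[0,0,0],40],
    [[-0.12,0,0],[0,0,0],40],
    [[-0.18,0,0],[0,0,0],40],
    [[-0.23,0,0],[0,0.1,0],40],
    [[-0.25,0,0],[0,0.22,0],40],
    [[-0.25,0,0],[0,0.34,0],40],
    [[-0.25,0,0],[0,0.4,0],40],
    [[-0.25,0,0],[0,0.4,0],40],
    [[-0.25,0,0],[0,0.4,0],40],
    [[-0.25,0,0],[0,0.4,0],40],
    [[-0.25,0,0],[0,0.33,0],40],
  ],
)

```text
time: 3.58
position: [487.6, -20.9, 82.3]
tcp_rot: [0.791, -0.005, -0.612, -0.003]
contact_force: [-1.8, 1.0, -6.5]
finger_gap: 49.5
```

>>> arm_command(
  increments=[
    [[0,0,0],[0,-0.07,0],40],
    [[0,0,0],[0,-0.14,0],40],
    [[0,0,0],[0,-0.2,0],40],
    [[0,0,0],[0,-0.26,0],40],
    [[0,0,0],[0,-0.31,0],40],
    [[0,0,0],[0,-0.33,0],40],
    [[0,0,0],[0,-0.33,0],40],
  ],
)

```text
time: 4.17
position: [492.4, -21.4, 83.8]
tcp_rot: [0.708, -0.005, -0.706, -0.003]
contact_force: [0.7, -0.7, -5.5]
finger_gap: 49.5
```

```bash
cat >> h.py <<'E'
def ft(n=5):
    L=[]
    for i in range(n):
        ctrl.snapshot('wrist'); s=ctrl.read_state(); L.append(np.r_[s['contact_force'],s['ft_torque']])
    L=np.array(L); print('F',L.mean(0).round(3),'sd',L.std(0).round(3),'t',s['time'],s['position'].round(1),s['tcp_rot'].round(3))
E
python3 -c "
from h import *
ft()"
```

```text
F [-1.00e-03 -1.66e-01 -5.94e+00  1.40e-02 -3.00e-03 -0.00e+00] sd [0.434 0.395 0.35  0.018 0.07  0.028] t 4.4167 [489.2 -21.1  83.2] [-0.707  0.005  0.707  0.004]
```

>>> arm_command(
  increments=[
    [[0,0,0],[0,-0.12,0],40],
    [[0,0,0],[0,-0.27,0],40],
    [[0,0,0],[0,-0.4,0],40],
    [[0,0,0],[0,-0.4,0],40],
    [[0,0,0],[0,-0.4,0],40],
    [[0,0,0],[0,-0.4,0],40],
    [[0,0,0],[0,-0.33,0],40],
    [[0,0,0],[0,-0.25,0],40],
    [[0,0,0],[0,-0.18,0],40],
    [[0,0,0],[0,-0.1,0],40],
    [[0,0,0],[0,-0.04,0],40],
    [[0,0,0],[0,0,0],40],
  ],
)

```text
time: 5.42
position: [486.7, -20.9, 83.8]
tcp_rot: [0.708, -0.005, -0.707, -0.004]
contact_force: [-0.8, 0.5, -6.7]
finger_gap: 49.6
```

```bash
python3 -c "
from h import *
ft(12)"
```

```text
F [-2.000e-03  3.600e-02 -5.877e+00  1.000e-02  1.900e-02 -1.000e-02] sd [0.839 0.454 0.488 0.042 0.171 0.023] t 6.0167 [489.9 -21.1  83.2] [-0.707  0.005  0.707  0.004]
```

```bash
cat >> h.py <<'E'
def ft(n=12):
    L=[]
    for i in range(n):
        ctrl.snapshot('wrist'); s=ctrl.read_state(); L.append(np.r_[s['contact_force'],s['ft_torque']])
    L=np.array(L); k=np.polyfit(L[:,0],L[:,4],1)
    print('F',L.mean(0).round(3),'sd',L.std(0).round(3),'t',s['time'],s['position'].round(1),s['tcp_rot'].round(3)); print('fit',k.round(3),'Ty',L[:,4].round(3),'Fx',L[:,0].round(2),)
E
python3 -c "
from h import *
ft(10)"
```

```text
F [ 5.200e-02  8.100e-02 -5.635e+00 -4.000e-03  2.000e-03 -4.000e-03] sd [0.365 0.493 0.591 0.032 0.216 0.022] t 6.5167 [489.8 -21.2  83.4] [ 0.707 -0.005 -0.707 -0.004]
fit [-0.307  0.018] Ty [-0.168  0.242 -0.203  0.209 -0.197  0.165 -0.27   0.223 -0.222  0.24 ] Fx [ 0.2   0.3   0.27 -0.59  0.16  0.44  0.04 -0.39  0.51 -0.41]
```

A shows no balance shift: torque about y is about 0 after tilting either way, so it's sound. I'll put it back.

>>> arm_command(
  increments=[
    [[0.06,0,0],[0,0,0],40],
    [[0.13,0,0],[0,0,0],40],
    [[0.19,0,0],[0,0,0],40],
    [[0.225,0,0],[0,0,0],40],
    [[0.24,0,0],[0,0,0],40],
    [[0.248,0,0],[0,0,0],40],
    [[0.249,0,0],[0,0,0],40],
    [[0.249,0,0],[0,0,0],60],
    [[0.249,0,0],[0,0,0],85],
    [[0.249,0,0],[0,0,0],85],
    [[0.24,0,0],[0,0,0],85],
    [[0.18,0,0],[0,0,0],85],
  ],
)

```text
time: 7.52
position: [487.9, -21.0, 27.9]
tcp_rot: [-0.706, 0.005, 0.709, 0.004]
contact_force: [-0.5, 0.4, -1.7]
finger_gap: 85.4
```

```bash
python3 -c "
from h import *
go([490,-19,120],0);go([455,137,120],4.2);go([455,137,8],4.2)"
```

```text
shift [-0.307  -0.0065 -0.0057] turn [-0.0151  0.0054 -0.0012] t 7.5167 pos [487.9 -21.   27.9] gap 85.4
shift [-0.307  -0.525   0.1172] turn [-0.1085  0.0054 -0.001 ] t 7.5167 pos [487.9 -21.   27.9] gap 85.4
shift [ 0.0663 -0.5254  0.1156] turn [-0.1085  0.0054 -0.001 ] t 7.5167 pos [487.9 -21.   27.9] gap 85.4
```

>>> arm_command(
  increments=[
    [[-0.1,0,0],[0,0,0],85],
    [[-0.2,0,0],[0,0,0],85],
    [[-0.25,-0.1,0.02],[-0.02,0,0],85],
    [[-0.25,-0.22,0.05],[-0.05,0,0],85],
    [[-0.25,-0.34,0.08],[-0.08,0,0],85],
    [[-0.25,-0.45,0.1],[-0.105,0,0],85],
    [[-0.25,-0.51,0.113],[-0.105,0,0],85],
    [[-0.25,-0.525,0.116],[-0.105,0,0],85],
    [[-0.25,-0.525,0.116],[-0.105,0,0],85],
    [[-0.25,-0.525,0.116],[-0.105,0,0],85],
  ],
)

```text
time: 8.35
position: [457.3, 136.6, 104.4]
tcp_rot: [0.707, 0.025, -0.706, 0.026]
contact_force: [-0.3, -0.1, 0.8]
finger_gap: 84.9
```

```bash
python3 -c "
from h import *
go([455,137,8],4.2);ctrl.snapshot('top');go([455,137,8],4.2)
s,d=wristbody('w2.png')"
```

```text
shift [ 0.3215 -0.0027  0.0078] turn [-0.0024 -0.0012 -0.0025] t 8.35 pos [457.3 136.6 104.4] gap 84.9
shift [ 0.3211 -0.0042  0.0076] turn [-0.0038 -0.0008 -0.0025] t 8.4 pos [457.3 136.1 104.3] gap 84.9
body 486.5 -21.5 [ 51.9 129.2] 89.4 px [478  83] [559 303]
body 513.8 281.5 [112.5  35.2] 2.3 px [0 0] [ 60 217]
```

View pics/w2.png

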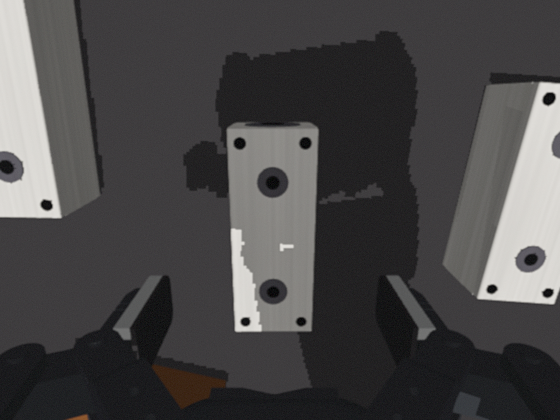

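The wrist view shows B centred between the fingers (axis at column 273) and aligned. A, at right, lies flat within about 3 mm of its start. I'll descend and grip B.

>>> arm_command(
  increments=[
    [[0.08,0,0.005],[0,0,0],85],
    [[0.16,0,0.005],[0,0,0],85],
    [[0.24,0,0.005],[0,0,0],85],
    [[0.3,0,0.005],[0,0,0],85],
    [[0.32,0,0.005],[0,0,0],60],
    [[0.32,0,0.005],[0,0,0],40],
    [[0.32,0,0.005],[0,0,0],40],
    [[0.32,0,0.005],[0,0,0],40],
    [[0.32,0,0.005],[0,0,0],40],
  ],
)

```text
time: 9.2
position: [455.9, 136.4, 8.8]
tcp_rot: [0.707, 0.024, -0.706, 0.025]
contact_force: [0.6, -0.4, -4.0]
finger_gap: 49.3
```

>>> arm_command(
  increments=[
    [[-0.02,0,0],[0,0,0],40],
    [[-0.06,0,0],[0,0,0],40],
    [[-0.12,0,0],[0,0,0],40],
    [[-0.18,0,0],[0,0,0],40],
    [[-0.23,0,0],[0,0.1,0],40],
    [[-0.25,0,0],[0,0.22,0],40],
    [[-0.25,0,0],[0,0.34,0],40],
    [[-0.25,0,0],[0,0.4,0],40],
    [[-0.25,0,0],[0,0.4,0],40],
    [[-0.25,0,0],[0,0.4,0],40],
    [[-0.25,0,0],[0,0.4,0],40],
    [[-0.25,0,0],[0,0.33,0],40],
  ],
)

```text
time: 10.2
position: [453.6, 136.4, 82.4]
tcp_rot: [0.791, 0.028, -0.611, 0.023]
contact_force: [-0.5, -0.6, -7.5]
finger_gap: 49.4
```

>>> arm_command(
  increments=[
    [[0,0,0],[0,-0.07,0],40],
    [[0,0,0],[0,-0.14,0],40],
    [[0,0,0],[0,-0.2,0],40],
    [[0,0,0],[0,-0.26,0],40],
    [[0,0,0],[0,-0.31,0],40],
    [[0,0,0],[0,-0.33,0],40],
    [[0,0,0],[0,-0.33,0],40],
  ],
)

```text
time: 10.78
position: [458.3, 136.9, 83.7]
tcp_rot: [0.708, 0.024, -0.706, 0.025]
contact_force: [0.6, 0.0, -6.8]
finger_gap: 49.6
```

```bash
python3 -c "
from h import *
ft(12)"
```

```text
F [-1.000e-01 -2.410e-01 -6.405e+00  9.000e-03 -6.900e-02  5.000e-03] sd [0.54  0.365 0.44  0.021 0.036 0.043] t 11.3833 [455.3 136.7  83.3] [ 0.707  0.024 -0.706  0.026]
fit [-0.012 -0.071] Ty [-0.121 -0.073 -0.009 -0.053 -0.097 -0.096 -0.017 -0.047 -0.108 -0.116
 -0.049 -0.046] Fx [ 1.04 -0.11 -0.08 -1.01 -0.31 -0.33 -0.43  0.21  0.35 -0.85 -0.11  0.44]
```

>>> arm_command(
  increments=[
    [[0,0,0],[0,-0.12,0],40],
    [[0,0,0],[0,-0.27,0],40],
    [[0,0,0],[0,-0.4,0],40],
    [[0,0,0],[0,-0.4,0],40],
    [[0,0,0],[0,-0.4,0],40],
    [[0,0,0],[0,-0.4,0],40],
    [[0,0,0],[0,-0.33,0],40],
    [[0,0,0],[0,-0.25,0],40],
    [[0,0,0],[0,-0.18,0],40],
    [[0,0,0],[0,-0.1,0],40],
    [[0,0,0],[0,-0.04,0],40],
    [[0,0,0],[0,0,0],40],
  ],
)

```text
time: 12.38
position: [452.0, 136.4, 83.4]
tcp_rot: [0.707, 0.025, -0.706, 0.026]
contact_force: [0.7, -0.1, -5.9]
finger_gap: 49.3
```

```bash
python3 -c "
from h import *
ft(16)"
```

```text
F [ 8.500e-02  1.300e-01 -6.354e+00 -2.000e-03  4.900e-02  8.000e-03] sd [0.476 0.513 0.45  0.028 0.049 0.024] t 13.1833 [455.4 136.6  83. ] [-0.707 -0.024  0.707 -0.025]
fit [-0.039  0.052] Ty [ 0.144  0.093  0.131  0.029  0.015  0.004  0.032  0.027  0.029  0.09
  0.087 -0.042  0.002  0.047  0.073  0.02 ] Fx [-1.21 -0.33  0.16  0.68  0.    0.15  0.09  0.24 -0.03 -0.31  0.05 -0.31
  0.54  0.36  0.9   0.4 ]
```

B is the one: torque about y goes from −0.069 to +0.049 N m between the two tilts, a 0.12 N m swing. I'll carry it level, high over A, to the cradle.

```bash
python3 -c "
from h import *
go([506,-56,130],-.5);go([557,-249.5,130],-5.15)"
```

```text
shift [-0.1556  0.6526 -0.1231] turn [ 1.01e-01  1.00e-04 -2.00e-03] t 13.1833 pos [455.4 136.6  83. ] gap 49.5
shift [-0.1545  1.308  -0.2472] turn [ 0.2043 -0.     -0.002 ] t 13.1833 pos [455.4 136.6  83. ] gap 49.5
```

>>> arm_command(
  increments=[
    [[-0.05,0.02,0],[0,0,0],40],
    [[-0.11,0.07,-0.01],[0.01,0,0],40],
    [[-0.145,0.14,-0.025],[0.02,0,0],40],
    [[-0.155,0.22,-0.04],[0.03,0,0],40],
    [[-0.155,0.31,-0.06],[0.05,0,0],40],
    [[-0.155,0.4,-0.075],[0.065,0,0],40],
    [[-0.155,0.49,-0.09],[0.08,0,0],40],
    [[-0.155,0.58,-0.11],[0.1,0,0],40],
    [[-0.155,0.67,-0.125],[0.12,0,0],40],
    [[-0.155,0.76,-0.142],[0.14,0,0],40],
    [[-0.155,0.85,-0.16],[0.16,0,0],40],
    [[-0.155,0.92,-0.174],[0.18,0,0],40],
  ],
)

```text
time: 14.18
position: [527.3, -137.1, 130.0]
tcp_rot: [0.707, -0.026, -0.706, -0.025]
contact_force: [0.3, -0.2, -5.9]
finger_gap: 49.8
```

```bash
python3 -c "
from h import *
go([557,-249.5,130],-5.15)"
```

```text
shift [ 0.0009  0.3665 -0.1259] turn [ 0.0224 -0.0011 -0.0028] t 14.1833 pos [ 527.3 -137.1  130. ] gap 49.8
```

>>> arm_command(
  increments=[
    [[0,0.08,-0.027],[0.01,0,0],40],
    [[0,0.17,-0.058],[0.022,0,0],40],
    [[0,0.26,-0.089],[0.022,0,0],40],
    [[0,0.33,-0.112],[0.022,0,0],40],
    [[0,0.36,-0.123],[0.022,0,0],40],
    [[0,0.366,-0.126],[0.022,0,0],40],
    [[0,0.366,-0.126],[0.022,0,0],40],
    [[0,0.366,-0.126],[0.022,0,0],40],
    [[0,0.366,-0.126],[0.022,0,0],40],
  ],
)

```text
time: 14.93
position: [556.1, -245.4, 129.7]
tcp_rot: [-0.706, 0.031, 0.707, 0.031]
contact_force: [-0.6, -0.0, -7.1]
finger_gap: 49.8
```

```bash
python3 -c "
from h import *
go([557,-249.5,130],-5.15); s,d=snap('wrist','w3.png'); go([557,-249.5,130],-5.15)
import pickle; pickle.dump((s,d),open('w3.pkl','wb'))
cv2.imwrite('pics/w3.png',cv2.resize(d['frame'][:, :],None,fx=1.42,fy=1.42,interpolation=2))"
```

```text
shift [-0.001   0.0134 -0.0042] turn [ 0.0039  0.0018 -0.0002] t 14.9333 pos [ 556.1 -245.4  129.7] gap 49.8
shift [-0.0002  0.0131 -0.0035] turn [ 0.0041  0.001  -0.0007] t 14.9833 pos [ 556.3 -245.5  129.9] gap 49.5
```

View pics/w3.png

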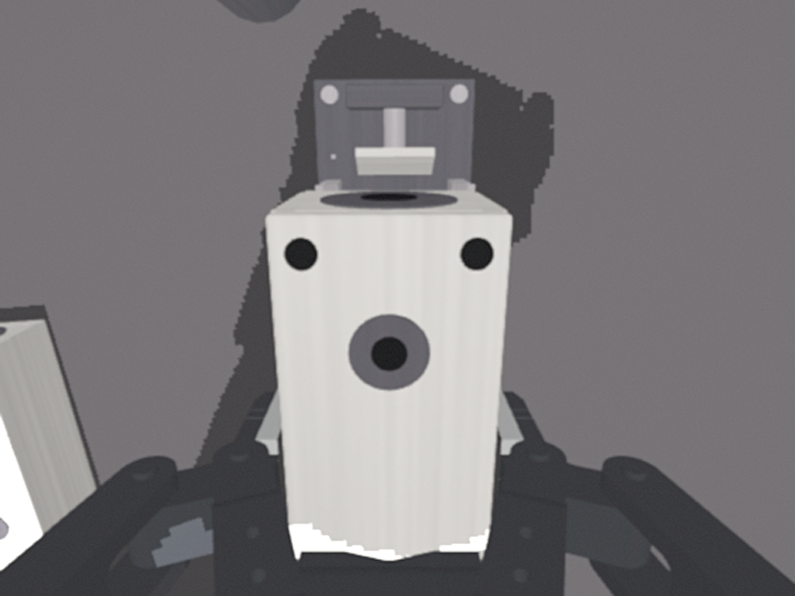

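The wrist view has the body straight in the grip (axis at column 389 of the enlarged picture). The cradle's far end has plate corners (314,80) and (475,80), and its jaw is centred at column 395. So the cradle lies a few mm to +tool y.

```bash
python3 -c "
from h import *
import pickle
s,d=pickle.load(open('w3.pkl','rb')); R,t=wristRt(s,d); f=1.42
def w(u,v,z): return ray(d,u/f,v/f,z,R,t)
a,b=w(314,80,10),w(475,80,10); print('far edge',a,b,np.linalg.norm(a-b))
ax=np.array([np.cos(np.radians(-5.15)),np.sin(np.radians(-5.15)),0]); print('yaw',np.degrees(np.arctan2(*(a-b)[[1,0]]))-90,'centre',(a+b)/2-105*ax)
z=s['position'][2]-8+50
print('body top far corners z',z,w(266,214,z),w(511,214,z),(w(266,214,z)+w(511,214,z))/2-65*ax, s['position'])
print('low edges',w(298,556,z),w(483,556,z))
"
```

```text
far edge [ 662.02154355 -218.34666198   10.        ] [ 655.29601884 -295.24488321   10.        ] 77.19176841865122
yaw -4.998374816831642 centre [ 554.08265452 -247.37060796   10.        ]
body top far corners z 171.70991582272137 [ 620.6639153  -226.14035525  171.70991582] [ 616.41548231 -274.64179757  171.70991582] [ 553.80209657 -244.55645068  171.70991582] [ 556.08205295 -245.37413603  129.70991582]
low edges [ 535.49291149 -220.35477682  171.70991582] [ 531.42843181 -266.51086938  171.70991582]
```

>>> arm_command(
  increments=[
    [[0.03,0.011,-0.0015],[0.003,0,0],40],
    [[0.09,0.011,-0.0015],[0.003,0,0],40],
    [[0.15,0.011,-0.0015],[0.003,0,0],40],
    [[0.2,0.011,-0.0015],[0.003,0,0],40],
    [[0.23,0.011,-0.0015],[0.003,0,0],40],
    [[0.24,0.011,-0.0015],[0.003,0,0],40],
    [[0.24,0.011,-0.0015],[0.003,0,0],40],
    [[0.24,0.011,-0.0015],[0.003,0,0],40],
    [[0.24,0.011,-0.0015],[0.003,0,0],40],
  ],
)

```text
time: 15.73
position: [558.2, -251.1, 59.5]
tcp_rot: [0.707, -0.033, -0.705, -0.031]
contact_force: [-0.6, -0.0, -7.0]
finger_gap: 49.5
```

```bash
python3 -c "
from h import *
go([556.5,-248.6,18.5],-5.1); ft(6); s,d=snap('side','s3.png'); go([556.5,-248.6,18.5],-5.1)
cv2.imwrite('pics/s3.png',cv2.resize(d['frame'][90:220,260:420],None,fx=4.5,fy=4.5,interpolation=2))"
```

```text
shift [ 0.1368 -0.0081  0.0067] turn [-0.0016 -0.0037 -0.0032] t 15.7333 pos [ 558.2 -251.1   59.5] gap 49.5
F [ 0.043  0.245 -5.795  0.032  0.032 -0.013] sd [0.289 0.423 0.416 0.015 0.029 0.028] t 16.0333 [ 557.3 -250.7   58.9] [ 0.707 -0.033 -0.706 -0.031]
fit [0.053 0.03 ] Ty [-0.025  0.054  0.054  0.013  0.048  0.05 ] Fx [-0.22  0.46  0.21 -0.06 -0.38  0.25]
shift [ 0.134  -0.0068  0.0032] turn [-0.0017 -0.0013 -0.0022] t 16.0833 pos [ 557.2 -250.6   58.7] gap 49.3
```

View pics/s3.png

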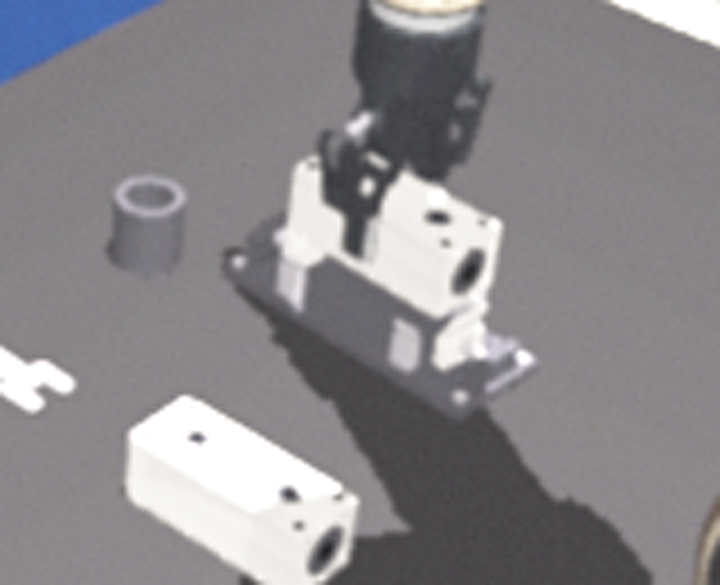

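The side view shows B level just above the cradle, clear of the lips, with A lying flat. Measured y is about 2 mm past where I wanted it, so I'll check with the wrist camera.

```bash
python3 -c "
from h import *
s,d=snap('wrist','w4.png'); go([556.5,-248.6,18.5],-5.1)
import pickle; pickle.dump((s,d),open('w4.pkl','wb'))
cv2.imwrite('pics/w4.png',cv2.resize(d['frame'][40:190,170:380],None,fx=3.8,fy=3.8,interpolation=2))"
```

```text
shift [ 0.1334 -0.0066  0.0028] turn [-0.0017 -0.001  -0.0021] t 16.1333 pos [ 557.1 -250.6   58.5] gap 49.5
```

View pics/w4.png

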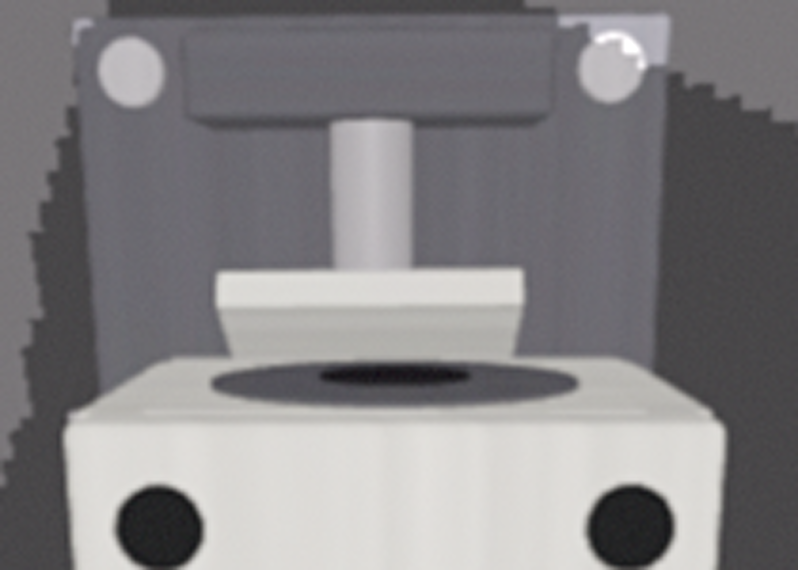

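Jaw and plate are centred at column 370 and the body at 396, so the body must move 3 mm toward −tool y. The fore-aft error is about 0.5 mm. I'll correct that and descend slowly.

>>> arm_command(
  increments=[
    [[0,-0.005,0.0015],[0,0,0],40],
    [[0,-0.009,0.0015],[0,0,0],40],
    [[0,-0.009,0.0015],[0,0,0],40],
    [[0.01,-0.009,0.0015],[0,0,0],40],
    [[0.02,-0.009,0.0015],[0,0,0],40],
    [[0.03,-0.009,0.0015],[0,0,0],40],
    [[0.04,-0.009,0.0015],[0,0,0],40],
    [[0.05,-0.009,0.0015],[0,0,0],40],
    [[0.06,-0.009,0.0015],[0,0,0],40],
    [[0.07,-0.009,0.0015],[0,0,0],40],
  ],
)

```text
time: 16.97
position: [559.5, -248.9, 40.2]
tcp_rot: [0.708, -0.033, -0.704, -0.031]
contact_force: [-0.5, 2.9, 10.2]
finger_gap: 49.5
```

```bash
python3 -c "
from h import *
go([556.5,-248.0,18.5],-5.1); ft(4); go([556.5,-248.0,18.5],-5.1)"
```

```text
shift [ 0.0721 -0.0025  0.0107] turn [-0.0017 -0.007  -0.0039] t 16.9667 pos [ 559.5 -248.9   40.2] gap 49.5
F [-1.011e+00  6.090e-01  4.975e+00  1.080e-01  1.310e-01  4.000e-03] sd [0.389 0.672 0.467 0.011 0.043 0.014] t 17.1667 [ 559.  -249.    39.6] [ 0.708 -0.033 -0.705 -0.031]
fit [-0.054  0.076] Ty [0.198 0.127 0.118 0.08 ] Fx [-1.07 -1.36 -1.25 -0.36]
shift [ 0.0704 -0.0027  0.0088] turn [-0.0016 -0.006  -0.0042] t 17.1667 pos [ 559.  -249.    39.6] gap 49.6
```

>>> arm_command(
  increments=[
    [[0.01,-0.001,0.004],[0,0,0],40],
    [[0.02,-0.001,0.004],[0,0,0],40],
    [[0.03,-0.001,0.004],[0,0,0],40],
    [[0.04,-0.001,0.004],[0,0,0],40],
    [[0.048,-0.001,0.004],[0,0,0],40],
    [[0.055,-0.001,0.004],[0,0,0],40],
    [[0.06,-0.001,0.004],[0,0,0],40],
    [[0.065,-0.001,0.004],[0,0,0],40],
  ],
)

```text
time: 17.83
position: [555.5, -247.3, 18.7]
tcp_rot: [-0.706, 0.032, 0.707, 0.032]
contact_force: [-6.0, 2.1, 16.6]
finger_gap: 49.5
```

```bash
python3 -c "
from h import *
go([556.5,-248.0,18.5],-5.1); ft(4); go([556.5,-248.0,18.5],-5.1)"
```

```text
shift [ 0.0007  0.002  -0.0036] turn [-0.0017  0.0014 -0.001 ] t 17.8333 pos [ 555.5 -247.3   18.7] gap 49.5
F [-2.453  0.469  6.229  0.228  0.228  0.057] sd [0.506 0.138 0.19  0.032 0.037 0.016] t 18.0333 [ 555.5 -247.3   18.8] [-0.706  0.032  0.707  0.032]
fit [-0.025  0.167] Ty [0.242 0.273 0.224 0.171] Fx [-2.63 -3.01 -1.63 -2.54]
shift [ 0.0009  0.0019 -0.0035] turn [-0.0018  0.0005 -0.0012] t 18.0333 pos [ 555.5 -247.3   18.8] gap 49.4
```

>>> arm_command(
  increments=[
    [[0.003,0,0],[0,0,0],40],
    [[0.006,0,0],[0,0,0],40],
    [[0.009,0,0],[0,0,0],40],
    [[0.009,0,0],[0,0,0],40],
  ],
)

```text
time: 18.37
position: [555.5, -247.3, 18.7]
tcp_rot: [-0.706, 0.032, 0.707, 0.032]
contact_force: [-8.3, 3.8, 21.0]
finger_gap: 49.4
```

```bash
python3 -c "
from h import *
ft(4)"
```

```text
F [-8.271  3.338 21.308  0.597  1.01   0.044] sd [0.109 0.564 0.656 0.034 0.022 0.037] t 18.5667 [ 555.5 -247.3   18.7] [-0.706  0.032  0.707  0.032]
fit [0.037 1.319] Ty [1.025 1.021 1.025 0.972] Fx [-8.33 -8.08 -8.36 -8.32]
```

TCP z sits at 18.7, equal to the 8.8 at pickup plus 10, and doesn't move under about 27 N on the body, so it's home. I'll ease off, open and rise.

>>> arm_command(
  increments=[
    [[-0.004,0,0],[0,0,0],40],
    [[-0.008,0,0],[0,0,0],40],
    [[-0.008,0,0],[0,0,0],60],
    [[-0.008,0,0],[0,0,0],85],
    [[-0.008,0,0],[0,0,0],85],
    [[-0.008,0,0],[0,0,0],85],
    [[-0.05,0,0],[0,0,0],85],
    [[-0.13,0,0],[0,0,0],85],
    [[-0.24,0,0],[0,0,0],85],
    [[-0.36,0,0],[0,0,0],85],
    [[-0.48,0,0],[0,0,0],85],
    [[-0.56,0,0],[0,0,0],85],
  ],
)

```text
time: 19.57
position: [557.2, -248.0, 187.9]
tcp_rot: [0.708, -0.033, -0.705, -0.031]
contact_force: [1.0, -0.4, 0.4]
finger_gap: 84.9
```

```bash
python3 -c "
from h import *
s,d=wristbody('w5.png',60); print(s['position'],s['finger_gap'])
import pickle; pickle.dump((s,d),open('w5.pkl','wb'))
cv2.imwrite('pics/w5.png',cv2.resize(d['frame'][60:390,150:410],None,fx=1.8,fy=1.8,interpolation=2))"
```

```text
body 501.5 -36.0 [ 60.1 142. ] 78.6 px [  0 209] [ 72 354]
body 561.4 -248.5 [ 66.7 164.8] 85.9 px [228  84] [317 287]
[ 557.20165404 -248.01328058  187.93899485] 84.92775761771337
```

View pics/w5.png

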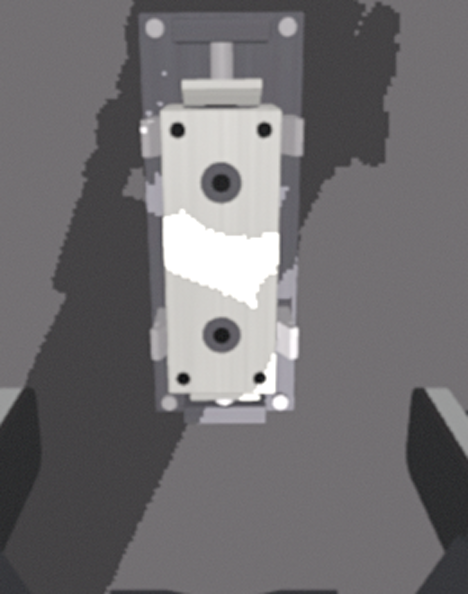

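The wrist view shows the body lying between the stops and both jaws. Its top-face corners are about (161,108), (282,108), (276,392) and (168,392), and the plate corners are (137,12), (304,12), (294,409) and (156,409). Now I'll check centre and level numerically, and also look from the side.

```bash
python3 -c "
from h import *
import pickle
s,d=pickle.load(open('w5.pkl','rb')); R,t=wristRt(s,d)
w=lambda u,v,z: ray(d,150+u/1.8,60+v/1.8,z,R,t)
B=np.array([w(*p,60) for p in [(161,108),(282,108),(276,392),(168,392)]]); P=np.array([w(*p,10) for p in [(137,12),(304,12),(294,409),(156,409)]])
for Q in (B,P): print(Q.mean(0).round(1),[round(float(np.linalg.norm(Q[i]-Q[i-1])),1) for i in range(4)], 'yaw',np.degrees(np.arctan2(*(Q[0]+Q[1]-Q[2]-Q[3])[[1,0]])).round(2))
s,e=snap('side','s5.png'); cv2.imwrite('pics/s5.png',cv2.resize(e['frame'][110:250,220:400],None,fx=4.2,fy=4.2,interpolation=2)); print(s['position'])
"
```

```text
[ 553.6 -247.4   60. ] [130.2, 49.8, 130.3, 51.0] yaw -5.13
[ 555.2 -248.2   10. ] [208.4, 78.0, 208.6, 77.9] yaw -4.57
[ 560.03460287 -249.46181121  192.98008041]
```

View pics/s5.png

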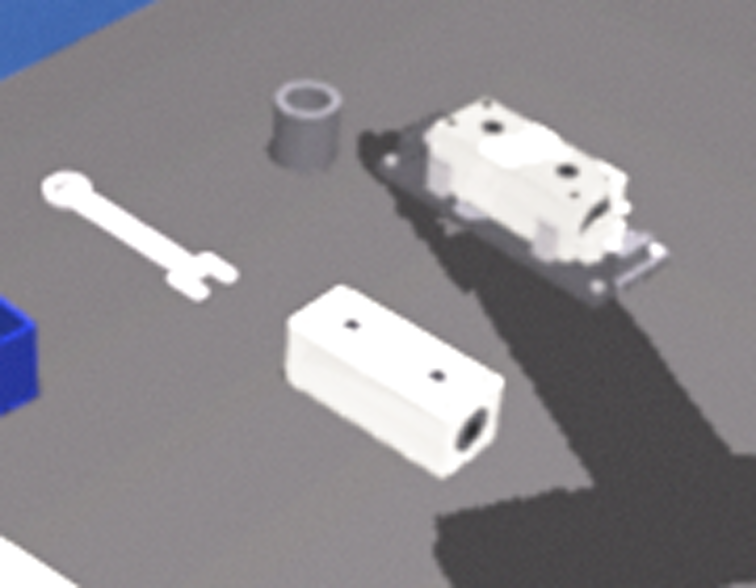

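The side view shows the body level and down in the cradle, with A flat and the sleeve, spanner and bin in place. Sizes fit a top face at z = 60 and the centre is 1.8 mm from the seat. I'll hand in.

```bash
python3 -c "
from h import *
s=ctrl.read_state(); print(s['time'],s['contact_force'].round(1)); print(ctrl.hand_in())"
```

```text
19.6667 [-0.2 -0.3 -0.4]
the job is handed in; nothing more can be done
None
```

The rattling valve body is pressed home and level in the test cradle, and I handed the job in after about 20 s of robot time. No verdict is reported.

- **Body A (lifted first, near x 490, y −19):** sound. The moment stayed near 0 N m after tilting either way, so I put it back flat. The wrist camera later put it within about 3 mm of where it lay.
- **Body B (near 455, 137):** the moment went from −0.07 to +0.05 N m between the two tilts, so it holds the loose ball. I never needed to lift the third body.
- **Pressing:** B went in slowly and stopped at the expected height. It did not move under about 27 N on the body, well below the 90 N limit, and I then eased off and released it.

**Last checks:**
- B's centre is about 1.8 mm from the seat centre.
- B lies within about 0.6° of the cradle lengthwise, and its size in the image matches a body fully down.
- A lies flat, and the bin, spanner and sleeve look undisturbed.
- The gripper is clear, with near-zero contact force.

**Disagreements:**
- The top camera and wrist camera differed by 2–3 mm on positions.
- The measured arm position wandered by a few mm, so I did the final alignment over the cradle by comparing body and cradle in the same wrist picture.
- While I held A, the moment reading swung by about ±0.2 N m, so I relied on its average.

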